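# Make up two repair kits for cleaning robots

## Robot

A 7-joint arm with a two-finger parallel gripper is mounted at the origin on a cart in front of the work surface, level with it; the furniture and walls round the work are solid. World frame = base frame: x ahead of the robot, y to its left, z up, the work surface at z = 0. Lengths are in m, angles in rad, forces in N, time in s.
With the tool pointing down it reaches from about 0.4 to 0.85 m from the base axis. Payload 4.4 kg.
Tool frame: the origin (TCP) lies at the very end of the fingers, on their centre line; the grasp point (between the pads) lies 19 mm behind it; z points along the fingers, y is the line along which they close (so a half turn about z gives the same grasp; the last joint's range is limited). The gripper opens to 94 mm and grips with 3 to 60 N. Pads are 16 mm wide; open, the fingers measure 119 mm over their backs; the gripper's body (75 mm by 177 mm) begins 78 mm behind the grasp point.
Start: joints at [-1.36, 0.628, 0.038, 1.517, -0.027, 0.996, -0.02], TCP at [0.178, 0.625, 0.205] pointing down, gripper open.
Joint ranges: [-3.06, 3.06], [-0.37, 2.12], [-1.25, 1.32], [0.18, 2.47], [-1.1, 4.24], [0.23, 1.98], [-2.94, 2.94]. Speed limits (rad/s): [2.57, 2.57, 3.14, 3.14, 3.14, 3.14, 3.14].

## Interface

Orientations are given as a unit quaternion [w, x, y, z].
In Python, from workcell import bot gives the robot as it stands. The module is installed in compiled form; this text tells all that it offers.
- The arm moves only by the tool send_rows, never from a script. Its argument "series" is a list of rows, each an object with "claw": the closure, from 0 (fully open) to 1 (shut); "offset": the shift along the tool's x, y, z in cm, a list of three; "rotation": the turn, a rotation vector about the tool's x, y, z in rad, a list of three. A call has 1 to 10 rows; each row shifts and turns the commanded pose from where the row before left it, along the tool's axes as they then stand; what a row does not reach is not made up. A row lasts 1/12 s, in which the tool goes at most 41.7 mm and 7.16 degrees, less where a joint would pass 70% of its speed; a pose out of reach is approached as far as the arm can. A call with a gripper value outside its range is refused whole. The fingers move at their own pace and stop on an object; "newtons" is the grip in N (left out, the last holds). Time passes only in rows, so rows that do not move let the fingers close. It gives the time, the measured TCP pose, the force, the opening and the grip force at its end, in the units of the state.
- bot.sense(): the state, without advancing time (a new reading comes with each control period).
- bot.capture(name): name is "scene" or "top"; returns the picture (400x640x3 uint8, red, green, blue); there is no depth.
- bot.get_calibration(name): a dict with "mtx" (3x3 intrinsics, pixels), "world_to_cam" (4x4, takes a point from world to camera coordinates). Camera axes: x right, y up, looking along -z (the intrinsics and any distortion apply to the point x, -y, -z); pixel columns grow to the right and rows downward; lengths in m; the calibration is good to about 2 mm. A picture is of the moment at which its call begins. get_calibration takes no time and is no camera call.
- bot.hand_in(): hands the job in; it is judged then, once.
The state is a dict: "time": time; "joints": joint angles; "joint_vel": joint speeds; "joint_torque": joint torques, N m; "eef_pos": TCP position; "ee_rot": TCP orientation; "force": force on the tool from outside, world axes, zero at the start; "moment": the same for the moment, N m; "gripper_width": opening from 0.0 (shut) to 1.0 (fully open); "gripper_force": force on a finger pad.
Only numpy, scipy, OpenCV 4.12 (cv2) and the standard library are available. Lean on these libraries where they do the work, as an engineer would, in place of code of your own. Each camera call takes 0.05 s, during which the arm holds its last target. There are 200 camera calls.

## Task

Two cleaning robots are booked in for repair, so make up their kits from the parts lying about on the bench: the drive kit, in the tray with the round nest, gets the drive wheel and the longer black trim strip; the power kit, in the tray with three straight pockets, gets the battery pack, the pleated filter and the shorter trim strip. Lay each part the way up it is now, flat on the floor of the pocket that fits it, and set the battery pack down gently; leave the clip bracket, the flux tin and the tape where they are.

Things in the scene. Friction and masses are not known exactly. Their poses are not given: they have to be found in the camera images.
- drive_tray: DRIVE kit tray, the one with a round nest. White rims, grey liner, fixed to the bench, 180 (own x) x 190 (y) mm; origin: centre of underside, z up. Floor at z 6 mm, walls 3 mm thick, tops at z 15; 50 mm wide thumb cut-outs (down to z 7.5) beside the trim pocket's middle. Pocket centres (x, y mm): round nest, 84 across inside, at (37.5, -40); long trim pocket, 44 (x) x 145 (y) inside, at (-65, -19.5). Bays with screws stay as they are.
- power_tray: POWER kit tray: three straight pockets, no round nest. Outside, origin, floor and walls like the drive tray; thumb cut-outs beside each pocket's middle. Pockets (inside size x by y, centre x, y, mm): battery 60 x 184 at (-57, 0), across the front; filter 111 x 66 at (31.5, 59.5), back left; short trim 111 x 42 at (31.5, -71), back right. The bay between these two holds screws and stays as it is.
- drive_wheel: Dark treaded drive wheel of a cleaning robot, lying flat: 68 mm over the tread (64 mm to grip), 24 mm high, about 0.09 kg. Origin: centre of the underside, z up. Belongs in the drive kit's round nest.
- long_trim: The longer of two black moulded trim strips: 127 mm long (own y) x 26 mm wide (own x), solid body 12 mm high with little clips up to 15 mm; 0.05 kg. Origin: centre of the underside, z up. Belongs in the drive kit.
- short_trim: The shorter of two black moulded trim strips: 92 mm long (own y) x 26 mm wide (own x), solid body 12 mm high with little clips up to 15 mm; 0.05 kg. Origin: centre of the underside, z up. Belongs in the power kit.
- battery_pack: Battery pack in a blue sleeve with a short lead, 0.15 to 0.25 kg: body 37 mm wide (own x -25 to +12 mm), 136 mm long (own y -61 to +75 mm), 18 mm high (22 with the lead); so the body's middle lies at own (-6.5, +7) mm. Origin on the underside, z up. Belongs in the power kit; either way round in its pocket will do.
- filter_cassette: Off-white pleated filter in a rectangular frame, 48 mm wide (own x) x 90 mm long (own y) x 18 mm high, pleats upward, 0.035 kg. Origin: centre of the underside, z up. Belongs in the power kit; either way round in its pocket will do.
- clip_bracket: Black moulded clip bracket, 42 (own x) x 117 (own y) x 14 mm, broader than the trim strips and with a round boss at one end. In neither kit: stays where it lies. Origin: centre of the underside.
- flux_jar: Small flux tin with a yellow screw lid, 45 mm across, 30 mm high, standing. In neither kit: stays where it stands. Origin: centre of the underside.
- tape_black: Roll of black tape lying flat, 58 mm across, 19 mm high. In neither kit: stays where it lies. Origin: centre of the underside.
Things that resemble listed ones, but are neither listed nor needed, are in the scene too. What is shaped like the short_trim but yellow is not meant.

How it is judged:
At the end, for the whole second after the job is handed in: Each part lies flat on the floor of its own pocket (under 2.5 mm off it, tilt under 0.1 rad, long way along it within 0.25 rad): wheel, trims and filter within 12 mm of the pocket's centre in x and y, the battery pack's origin within 21 (x) and 28 mm (y); all at rest and released (x of drive_wheel in the frame of drive_tray between 0.0255 and 0.0495 m and y of drive_wheel in the frame of drive_tray between -0.052 and -0.028 m and z of each of drive_wheel, long_trim in the frame of drive_tray below 0.0085 m and angle between each of drive_wheel, long_trim, battery_pack, filter_cassette, short_trim's own z axis and vertical below 0.1 rad and linear speed of each of drive_wheel, long_trim, battery_pack, filter_cassette, short_trim below 0.02 m/s and contact force between each of drive_wheel, long_trim, battery_pack, filter_cassette, short_trim and the fingers below 0.1 N and x of long_trim in the frame of drive_tray between -0.077 and -0.053 m and y of long_trim in the frame of drive_tray between -0.0315 and -0.0075 m and angle between the y axis of long_trim and the y axis of drive_tray, either way round below 0.25 rad and x of battery_pack in the frame of power_tray between -0.078 and -0.036 m and y of battery_pack in the frame of power_tray between -0.028 and 0.028 m and z of each of battery_pack, filter_cassette, short_trim in the frame of power_tray below 0.0085 m and angle between the y axis of battery_pack and the y axis of power_tray, either way round below 0.25 rad and x of filter_cassette in the frame of power_tray between 0.0195 and 0.0435 m and y of filter_cassette in the frame of power_tray between 0.0475 and 0.0715 m and angle between the y axis of each of filter_cassette, short_trim and the x axis of power_tray, either way round below 0.25 rad and x of short_trim in the frame of power_tray between 0.0195 and 0.0435 m and y of short_trim in the frame of power_tray between -0.083 and -0.059 m); the robot touches nothing.
It fails at once if the clip bracket was moved from its place (more than 30 mm) (distance of clip_bracket from where it was at the start of the episode above 0.03 m).
It fails at once if the flux tin was moved from its place (more than 30 mm) (distance of flux_jar from where it was at the start of the episode above 0.03 m).
It fails at once if the roll of tape was moved from its place (more than 30 mm) (distance of tape_black from where it was at the start of the episode above 0.03 m).
It fails at once if the battery pack was let fall (more than about 25 mm) (contact force between battery_pack and the fingers below 0.1 N and linear speed of battery_pack above 0.7 m/s).
It fails at once if the battery pack was slammed or pressed hard hard into its tray (more than 40 N) (contact force between battery_pack and power_tray above 40 N).
It also fails if it takes over 131 s, if anything falls off the work surface, if the arm or the gripper's body presses on something with over 40 N, if the wrist force passes 120 N, or if a joint passes its speed limit or range.

## Working session

There is one attempt and no reset: what is moved stays moved. The work goes in short steps, Python scripts to look and compute and a tool call to move; the robot and the scene stay as the last step left them, time stands still between calls to the robot, and variables do not carry over. Pictures are saved under pics/ and viewed, at most 14 in all, crops included, and the job is handed in when it is done.

Besides the shell and the picture viewer there is one more tool, called after "Call:" as name(argument=value, ...), one argument or row to a line, values as JSON. send_rows: Moves the arm, as the interface text tells. Its arguments: {"type":"object","properties":{"series":{"type":"array","items":{"type":"object","properties":{"claw":{"type":"number"},"offset":{"type":"array","items":{"type":"number"}},"rotation":{"type":"array","items":{"type":"number"}}}}},"newtons":{"type":"number"}},"required":["series"]}

```bash
mkdir -p pics; python3 - <<'E'
from workcell import bot
import cv2
for n in("scene","top"):
    im=bot.capture(n); cv2.imwrite(f"pics/{n}0.png",cv2.resize(im[:,:,::-1],(800,500),interpolation=cv2.INTER_CUBIC))
    cv2.imwrite(f"{n}_raw.png",im[:,:,::-1])
    print(bot.get_calibration(n))
print(bot.sense())
E
```

```text
{'mtx': array([[420.17163376,   0.        , 316.95098231],
       [  0.        , 420.17163376, 199.6168758 ],
       [  0.        ,   0.        ,   1.        ]]), 'world_to_cam': array([[ 6.13027033e-01, -7.90061734e-01,  5.59278281e-04,
        -3.42062326e-01],
       [ 6.19984321e-01,  4.81498603e-01,  6.19498618e-01,
        -4.32496272e-01],
       [-4.89711444e-01, -3.79422656e-01,  7.84997548e-01,
        -7.75491362e-01],
       [ 0.00000000e+00,  0.00000000e+00,  0.00000000e+00,
         1.00000000e+00]])}
{'mtx': array([[367.2452409 ,   0.        , 318.70552441],
       [  0.        , 367.2452409 , 204.6201793 ],
       [  0.        ,   0.        ,   1.        ]]), 'world_to_cam': array([[-0.00817168, -0.99957347, -0.02803739,  0.08162003],
       [ 0.99267985, -0.01148764,  0.12022793, -0.60931356],
       [-0.12049874, -0.02684969,  0.99235032, -1.17059462],
       [ 0.        ,  0.        ,  0.        ,  1.        ]])}
{'time': 0.1, 'joints': array([-1.35977464,  0.62921071,  0.0384387 ,  1.51819922, -0.02697693,
        0.99627705, -0.01999925]), 'joint_vel': array([-1.70154122e-03, -1.41424670e-03, -6.26771748e-04, -2.94839284e-03,
       -4.54722303e-05, -1.30811775e-03, -5.36734776e-04]), 'joint_torque': array([ 2.62703688e-03, -5.50785613e+01,  1.14731479e+00, -1.87113512e+01,
       -5.21682668e-02,  1.93119014e-02,  6.15246427e-05]), 'eef_pos': array([0.17746664, 0.62473247, 0.20469577]), 'ee_rot': array([-9.51695701e-05,  1.37959501e-01,  9.90437557e-01, -7.82522117e-04]), 'force': array([-0.2273232 , -0.07019741, -0.37314697]), 'moment': array([-0.03250486,  0.00337154, -0.01907886]), 'gripper_force': 0.0, 'gripper_width': 0.9991041388964601}
```

View pics/top0.png

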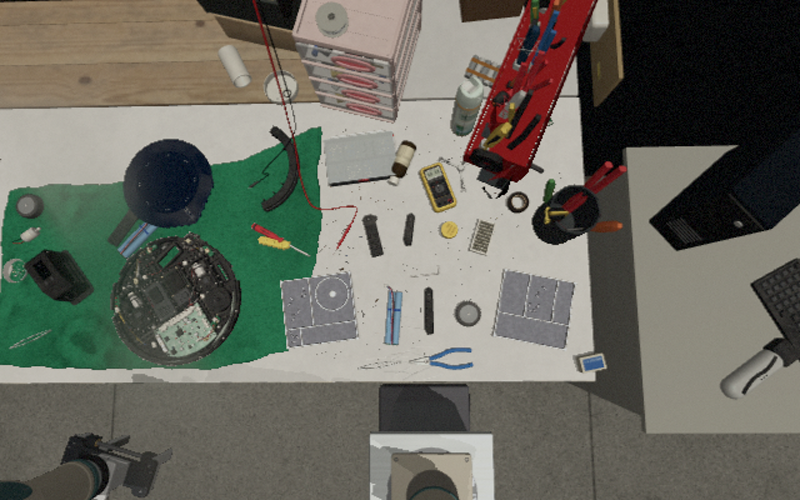

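View pics/scene0.png

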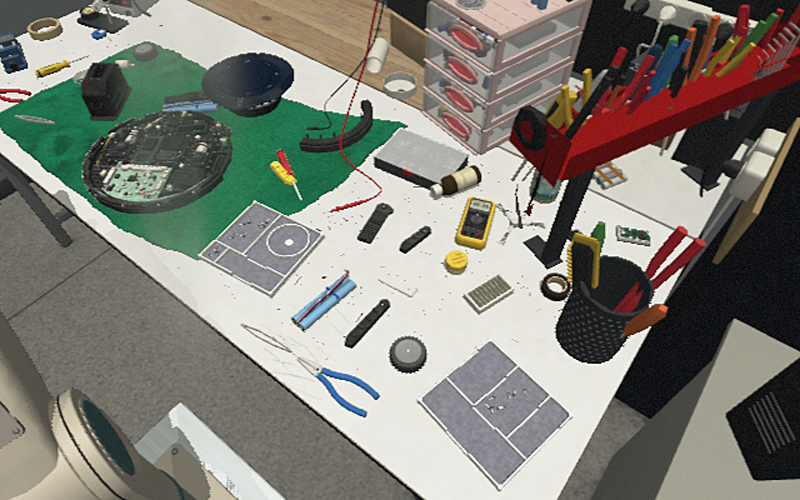

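Candidates (800‑px top view):
- **Black strips:** (373,235) is broad with a boss, so it's the bracket. (409,229) is the short trim and (429,310) the long trim.
- **Blue packs:** (393,317) is on the bench; (140,235) is on the mat by a robot, so it's a decoy.
- **Wheels:** (467,313) is on the bench; (28,207) is on the mat, so it's a decoy.
- **Filter:** (482,237).
- **Trays:** drive at (319,310), power at (535,308).

Next I'll rectify both views for a close check.

```bash
cat > h.py <<'E'
import numpy as np, cv2
from workcell import bot
S=1.3; X1=0.72; Y1=0.27; W,H=780,500   # rectified: col=(Y1-y)*1000*S, row=(X1-x)*1000*S
def P(n):
    c=bot.get_calibration(n); M=c["world_to_cam"]; return c["mtx"]@np.diag([1,-1,-1])@M[:3]
def proj(n,p):
    q=P(n)@np.r_[p,1]; return q[:2]/q[2]
def rect(n,im,z):
    Q=P(n); Hm=np.c_[Q[:,0],Q[:,1],Q[:,2]*z+Q[:,3]]   # x,y -> px
    A=np.array([[0,-1/(1000*S),X1],[-1/(1000*S),0,Y1],[0,0,1]])
    return cv2.warpPerspective(im,Hm@A,(W,H),flags=cv2.INTER_CUBIC|cv2.WARP_INVERSE_MAP)
def r2w(c,r): return X1-r/(1000*S), Y1-c/(1000*S)
def tri(pt,ps):
    X=cv2.triangulatePoints(P("top"),P("scene"),np.array(pt,float).reshape(2,1),np.array(ps,float).reshape(2,1)); return (X[:3]/X[3]).ravel()
E
python3 - <<'E'
from h import *
for n in("top","scene"):
    o=rect(n,cv2.imread(n+"_raw.png"),0.012)
    for k in range(-3,3):
        c=int((Y1-k/10)*1000*S); cv2.putText(o,f"y{k/10}",(c,10),0,.35,(0,0,255)); cv2.line(o,(c,0),(c,8),(0,0,255))
    for k in range(4,8):
        r=int((X1-k/10)*1000*S); cv2.putText(o,f"x{k/10}",(8,r),0,.35,(0,0,255))
    cv2.imwrite(f"pics/r_{n}.png",o)
E
```

```text
(no output)
```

View pics/r_top.png

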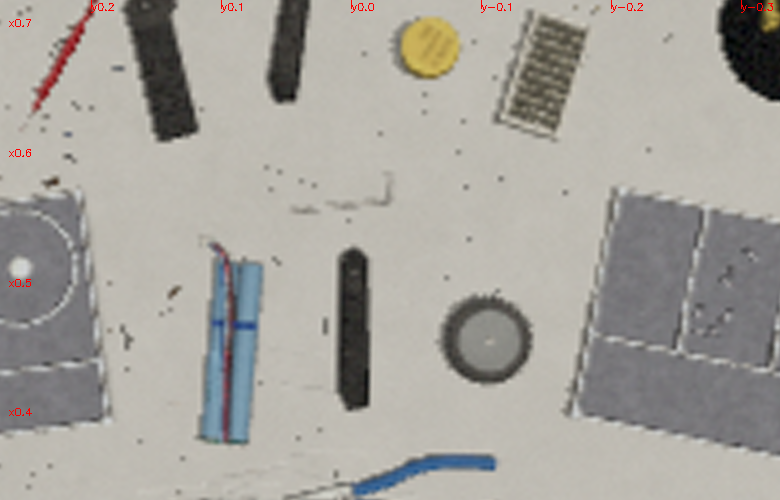

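View pics/r_scene.png

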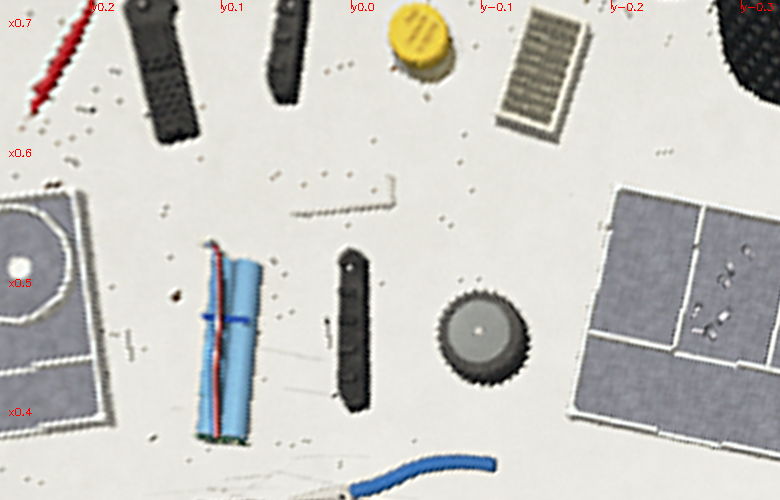

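The two rectified views agree. The wheel is near (0.455,-0.105), the long trim (0.465,-0.005), the battery (0.45,0.085), the short trim (0.69,0.05) and the filter (0.665,-0.145). The bracket has a boss and is broader, so the choice of strips stands. Now I'll fit each part by segmentation.

```bash
cat >> h.py <<'E'
S=1.0; X1=0.83; Y1=0.34; W,H=780,500
def seg(n,im,z,kind):
    o=cv2.GaussianBlur(rect(n,im,z),(3,3),0).astype(int); b,g,r=o[...,0],o[...,1],o[...,2]; v=o.max(2)
    m={"dark":v<95,"blue":(b-r>25),"grey":(v<165)&(v>70)&(abs(b-r)<30),"nonwhite":v<168,"wheel":v<150}[kind]
    return m.astype(np.uint8)*255
def blob(n,im,z,kind,x,y,rad,close=1):
    m=seg(n,im,z,kind); w=np.zeros_like(m); cv2.circle(w,(int((Y1-y)*1000*S),int((X1-x)*1000*S)),int(rad*1000*S),255,-1)
    m=cv2.morphologyEx(m&w,cv2.MORPH_CLOSE,np.ones((close,close))); 
    m=cv2.morphologyEx(m,cv2.MORPH_OPEN,np.ones((5,5)))
    c=max(cv2.findContours(m,0,2)[0],key=cv2.contourArea)
    (cx,cy),(a,bb),_=cv2.minAreaRect(c); B=cv2.boxPoints(((cx,cy),(a,bb),_))
    e=[B[1]-B[0],B[2]-B[1]]; e=e[0] if np.hypot(*e[0])>np.hypot(*e[1]) else e[1]
    X,Y=r2w(cx,cy); yaw=np.arctan2(-e[0],-e[1])  # long-axis direction from world x
    return X,Y,(yaw+np.pi/2)%np.pi-np.pi/2,max(a,bb)/S,min(a,bb)/S,c
E
python3 - <<'E'
from h import *
L=[("drive",0.010,"grey",.47,.265,.16,13),("power",.010,"grey",.45,-.265,.16,13),("wheel",.022,"wheel",.455,-.105,.06,9),("long",.012,"dark",.465,-.005,.08,3),
("short",.012,"dark",.69,.05,.07,3),("batt",.016,"blue",.45,.085,.09,9),("filt",.016,"nonwhite",.665,-.145,.065,11)]
for n in("top","scene"):
    im=cv2.imread(n+"_raw.png"); o=rect(n,im,.012)
    for l in L:
        r=blob(n,im,*l[1:]); print(n,l[0],np.round(r[:5],4)); cv2.drawContours(o,[r[5]],-1,(0,0,255),1); cv2.drawContours(o,[np.int32(cv2.boxPoints(cv2.minAreaRect(r[5])))],-1,(0,255,0),1)
    cv2.imwrite(f"pics/s_{n}.png",o)
cv2.imwrite("pics/s.png",np.vstack([cv2.imread(f"pics/s_{n}.png")[60:460] for n in("top","scene")])[:,:780][::1][:800] if 0 else cv2.imread("pics/s_top.png"))
E
```

```text
top drive [4.809000e-01 2.723000e-01 1.141000e-01 1.969095e+02 1.586287e+02]
top power [  0.4706  -0.277    1.3781 198.8356 181.4321]
top wheel [ 0.459  -0.103  -1.5708 70.     68.    ]
top long [ 4.67e-01 -1.50e-03  0.00e+00  1.22e+02  2.30e+01]
top short [ 6.86000e-01  4.83000e-02 -1.37100e-01  8.75163e+01  2.32967e+01]
top batt [ 4.493000e-01  9.140000e-02 -8.310000e-02  1.360285e+02  3.570960e+01]
top filt [ 0.6618 -0.1441 -0.2898 93.9626 55.2108]
scene drive [4.786000e-01 2.732000e-01 1.244000e-01 1.917577e+02 1.585164e+02]
scene power [  0.4689  -0.2774   1.367  187.5108 182.1115]
scene wheel [ 0.4552 -0.1053  0.7854 73.5391 67.1751]
scene long [ 4.655e-01 -2.500e-03  0.000e+00  1.230e+02  2.300e+01]
scene short [ 6.85300e-01  4.84000e-02 -1.29700e-01  8.98045e+01  2.54367e+01]
scene batt [ 4.511000e-01  9.330000e-02 -8.220000e-02  1.380151e+02  4.171760e+01]
scene filt [ 0.6585 -0.15   -0.3218 93.9196 50.9127]
```

View pics/s_top.png

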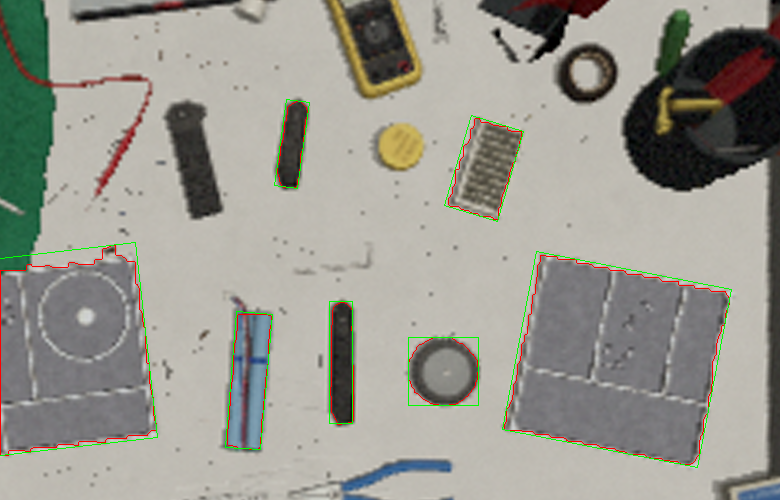

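The part boxes fit the given sizes. The drive tray is clipped and merges with the mat's edge, so I'll fit its wall model to both views, and the power tray's as well.

```bash
cat > tray.py <<'E'
from h import *
import h
from scipy.optimize import differential_evolution as DE
from scipy.ndimage import map_coordinates
h.Y1=0.40; h.W=860; h.S=1.0
def line(a,b): return np.linspace(a,b,60)
def side(a,b,n): # wall + points on given sides
    L=line(np.array(a,float),np.array(b,float)); return L,[L+np.array(k)*6 for k in n]
T={"power":[side((-25.5,-85),(-25.5,85),[(1,0),(-1,0)]),side((-18,25),(80,25),[(0,1),(0,-1)]),side((-18,-48.5),(80,-48.5),[(0,1),(0,-1)]),
  side((-88.5,-85),(-88.5,85),[(1,0)]),side((88.5,-85),(88.5,85),[(-1,0)]),side((-80,93.5),(80,93.5),[(0,-1)]),side((-80,-93.5),(80,-93.5),[(0,1)])],
 "drive":[side((-41.5,-85),(-41.5,50),[(1,0),(-1,0)]),side((-88.5,-85),(-88.5,50),[(1,0)]),side((88.5,-85),(88.5,0),[(-1,0)]),side((-80,-93.5),(80,-93.5),[(0,1)])]}
t=np.linspace(0,2*np.pi,200); u=np.c_[np.cos(t),np.sin(t)]; c=np.array([37.5,-40])
T["drive"].append((c+43*u,[c+37*u]))
def fit(im,n,k,g):
    o=cv2.GaussianBlur(rect(n,im,.015).min(2).astype(np.float32),(3,3),0)
    A=np.vstack([s[0] for s in T[k]]);Bs=np.vstack([q for s in T[k] for q in s[1]])
    def val(Q,p):
        ca,sa=np.cos(p[2]),np.sin(p[2]); X=p[0]+(ca*Q[:,0]-sa*Q[:,1])/1000; Y=p[1]+(sa*Q[:,0]+ca*Q[:,1])/1000
        return np.minimum(map_coordinates(o,[(X1-X)*1000,(h.Y1-Y)*1000],order=1,mode="nearest"),180)
    f=lambda p: val(Bs,p).mean()-val(A,p).mean()
    r=DE(f,[(g[0]-.03,g[0]+.03),(g[1]-.03,g[1]+.03),(g[2]-.2,g[2]+.2)],seed=1,popsize=25); return r.x,r.fun
if __name__=="__main__":
    for n in("top","scene"):
        im=cv2.imread(n+"_raw.png")
        for k,g in(("drive",(.48,.285,.12)),("power",(.47,-.277,-.2))):
            x,s=fit(im,n,k,g); print(n,k,np.round(x,4),round(s,1))
E
python3 tray.py
```

```text
top drive [0.4714 0.2901 0.1356] -38.2
top power [ 0.4686 -0.2805 -0.1992] -43.7
scene drive [0.473  0.2933 0.139 ] -46.1
scene power [ 0.4693 -0.2791 -0.2046] -44.7
```

Both views agree to within 3 mm: drive tray (0.472,0.2915,yaw 0.137), power tray (0.469,-0.280,yaw -0.202). I'll start with the long trim, turning to close along world y and travelling high.

```bash
cat > go.py <<'E'
import sys; from h import *
from scipy.spatial.transform import Rotation as R
# go.py x y z alpha : turn in tool frame first, then shift (cm) in the turned frame
s=bot.sense(); q=s["ee_rot"]; A=R.from_quat(np.r_[q[1:],q[0]]); M=A.as_matrix(); al=np.arctan2(M[1,1],M[0,1])
print("t",round(s["time"],2),"pos",np.round(s["eef_pos"],4),"alpha",round(al,3),"w",round(s["gripper_width"]*94,1),"gf",round(s["gripper_force"],1),"F",np.round(s["force"],1))
a=[float(v) for v in sys.argv[1:]]
for i in range(0,len(a),4):
    x,y,z,t=a[i:i+4]; c,s_=np.cos(t),np.sin(t)
    B=R.from_matrix(np.array([[-s_,c,0],[c,s_,0],[0,0,-1]]))
    p=s["eef_pos"] if i==0 else np.array(a[i-4:i-1])
    print("rot",np.round((A.inv()*B).as_rotvec(),3),"shift cm",np.round(B.inv().apply(np.array([x,y,z])-p)*100,2)); A=B
E
python3 go.py .45 .35 .2 1.571 .466 -.002 .1 1.571
```

```text
t 0.1 pos [0.1775 0.6247 0.2047] alpha 1.294 w 93.9 gf 0.0 F [-0.2 -0.1 -0.4]
rot [-0.002 -0.    -0.277] shift cm [-27.25 -27.48   0.47]
rot [0. 0. 0.] shift cm [ -1.59 -35.2   10.  ]
```

Call:
send_rows(
  series=[
    {"claw":0,"offset":[0,0,0],"rotation":[0,0,-0.092]},
    {"claw":0,"offset":[0,0,0],"rotation":[-0.002,0,-0.092]},
    {"claw":0,"offset":[0,0,0],"rotation":[0,0,-0.093]},
  ],
  newtons=20,
)

```text
time: 0.35
eef_pos: [0.1774, 0.6249, 0.2049]
ee_rot: [0.0, -0.002, 1.0, 0.0]
force: [-0.2, 0.2, -0.3]
gripper_width: 1.002
gripper_force: 0.0
```

Call:
send_rows(
  series=[
    {"claw":0,"offset":[-2.725,-2.748,0.05],"rotation":[0,0,0]},
    {"claw":0,"offset":[-2.725,-2.748,0.05],"rotation":[0,0,0]},
    {"claw":0,"offset":[-2.725,-2.748,0.05],"rotation":[0,0,0]},
    {"claw":0,"offset":[-2.725,-2.748,0.05],"rotation":[0,0,0]},
    {"claw":0,"offset":[-2.725,-2.748,0.05],"rotation":[0,0,0]},
    {"claw":0,"offset":[-2.725,-2.748,0.05],"rotation":[0,0,0]},
    {"claw":0,"offset":[-2.725,-2.748,0.05],"rotation":[0,0,0]},
    {"claw":0,"offset":[-2.725,-2.748,0.05],"rotation":[0,0,0]},
    {"claw":0,"offset":[-2.725,-2.748,0.05],"rotation":[0,0,0]},
    {"claw":0,"offset":[-2.725,-2.748,0.05],"rotation":[0,0,0]},
  ],
)

```text
time: 1.18
eef_pos: [0.451, 0.3488, 0.1997]
ee_rot: [-0.0, -0.0, 1.0, 0.001]
force: [1.1, -0.1, 0.0]
gripper_width: 1.0
gripper_force: 0.0
```

Call:
send_rows(
  series=[
    {"claw":0,"offset":[-0.16,-3.52,1],"rotation":[0,0,0]},
    {"claw":0,"offset":[-0.16,-3.52,1],"rotation":[0,0,0]},
    {"claw":0,"offset":[-0.16,-3.52,1],"rotation":[0,0,0]},
    {"claw":0,"offset":[-0.16,-3.52,1],"rotation":[0,0,0]},
    {"claw":0,"offset":[-0.16,-3.52,1],"rotation":[0,0,0]},
    {"claw":0,"offset":[-0.16,-3.52,1],"rotation":[0,0,0]},
    {"claw":0,"offset":[-0.16,-3.52,1],"rotation":[0,0,0]},
    {"claw":0,"offset":[-0.16,-3.52,1],"rotation":[0,0,0]},
    {"claw":0,"offset":[-0.16,-3.52,1],"rotation":[0,0,0]},
    {"claw":0,"offset":[-0.16,-3.52,1],"rotation":[0,0,0]},
  ],
)

```text
time: 2.02
eef_pos: [0.4659, -0.0028, 0.0987]
ee_rot: [0.0, -0.0, 1.0, 0.001]
force: [0.8, -0.5, -0.0]
gripper_width: 0.999
gripper_force: 0.0
```

```bash
python3 go.py .466 -.002 .05 1.571
```

```text
t 2.02 pos [ 0.4659 -0.0028  0.0987] alpha 1.571 w 93.9 gf 0.0 F [ 0.8 -0.5 -0. ]
rot [0.002 0.    0.   ] shift cm [-0.01  0.08  4.87]
```

Call:
send_rows(
  series=[
    {"claw":0.4,"offset":[0,0.08,2.4],"rotation":[0,0,0]},
    {"claw":0.4,"offset":[0,0,2.4],"rotation":[0,0,0]},
    {"claw":0.4,"offset":[0,0,2.4],"rotation":[0,0,0]},
    {"claw":0.4,"offset":[0,0,1.8],"rotation":[0,0,0]},
    {"claw":0.4,"offset":[0,0,0.45],"rotation":[0,0,0]},
    {"claw":0.4,"offset":[0,0,0],"rotation":[0,0,0]},
  ],
  newtons=20,
)

```text
time: 2.52
eef_pos: [0.4652, -0.0003, 0.0036]
ee_rot: [-0.001, -0.0, 1.0, 0.001]
force: [0.2, -0.6, 0.9]
gripper_width: 0.62
gripper_force: 0.0
```

Call:
send_rows(
  series=[
    {"claw":1},
    {"claw":1},
    {"claw":1},
    {"claw":1},
    {"claw":1},
    {"claw":1},
  ],
  newtons=20,
)

```text
schema error: expected keys claw, offset, rotation
```

Call:
send_rows(
  series=[
    {"claw":1,"offset":[0,0,-1],"rotation":[0,0,0]},
    {"claw":1,"offset":[0,0,-2],"rotation":[0,0,0]},
    {"claw":1,"offset":[0,0,-2],"rotation":[0,0,0]},
    {"claw":1,"offset":[0,0,-2],"rotation":[0,0,0]},
    {"claw":1,"offset":[0,0,-1],"rotation":[0,0,0]},
  ],
)

```text
time: 2.93
eef_pos: [0.468, -0.0003, 0.0889]
ee_rot: [0.003, -0.0, 1.0, 0.001]
force: [0.7, -0.4, -0.1]
gripper_width: 0.282
gripper_force: 0.0
```

```bash
python3 go.py .4103 .2633 .085 .137 .4103 .2633 .0105 .137; python3 - <<'E'
from h import *
a=rect("scene",bot.capture("scene")[:,:,::-1],.08)[250:480,180:480];b=rect("top",bot.capture("top")[:,:,::-1],.08)[250:480,180:480]
cv2.imwrite("pics/g1.png",np.hstack([a,b]))
E
```

```text
t 2.93 pos [ 4.68e-01 -3.00e-04  8.89e-02] alpha 1.571 w 26.5 gf 0.0 F [ 0.7 -0.4 -0.1]
rot [0.006 0.003 1.434] shift cm [26.91 -2.11  0.39]
rot [0. 0. 0.] shift cm [0.   0.   7.45]
```

View pics/g1.png

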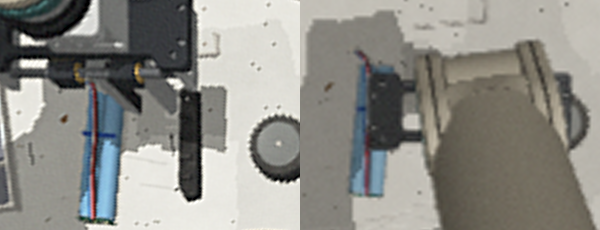

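The close call was refused because it needs all the keys. The picture shows the strip still on the bench, so I'll repeat the grasp.

Call:
send_rows(
  series=[
    {"claw":0.4,"offset":[0.1,-0.1,0],"rotation":[0,0,0]},
    {"claw":0.4,"offset":[0,0,0],"rotation":[0,0,0]},
    {"claw":0.4,"offset":[0,0,2.4],"rotation":[0,0,0]},
    {"claw":0.4,"offset":[0,0,2.4],"rotation":[0,0,0]},
    {"claw":0.4,"offset":[0,0,2],"rotation":[0,0,0]},
    {"claw":0.4,"offset":[0,0,1.1],"rotation":[0,0,0]},
    {"claw":0.4,"offset":[0,0,0.2],"rotation":[0,0,0]},
    {"claw":0.4,"offset":[0,0,0],"rotation":[0,0,0]},
  ],
  newtons=20,
)

```text
time: 3.7
eef_pos: [0.4641, -0.0013, 0.0027]
ee_rot: [-0.001, -0.0, 1.0, 0.001]
force: [0.1, 0.1, 0.1]
gripper_width: 0.6
gripper_force: 0.0
```

Call:
send_rows(
  series=[
    {"claw":1,"offset":[0,0,0],"rotation":[0,0,0]},
    {"claw":1,"offset":[0,0,0],"rotation":[0,0,0]},
    {"claw":1,"offset":[0,0,0],"rotation":[0,0,0]},
    {"claw":1,"offset":[0,0,0],"rotation":[0,0,0]},
    {"claw":1,"offset":[0,0,0],"rotation":[0,0,0]},
    {"claw":1,"offset":[0,0,0],"rotation":[0,0,0]},
    {"claw":1,"offset":[0,0,0],"rotation":[0,0,0]},
    {"claw":1,"offset":[0,0,0],"rotation":[0,0,0]},
  ],
)

```text
time: 4.37
eef_pos: [0.4656, -0.0012, 0.0041]
ee_rot: [0.001, -0.0, 1.0, 0.001]
force: [-1.3, -0.9, 4.2]
gripper_width: 0.241
gripper_force: 19.6
```

Call:
send_rows(
  series=[
    {"claw":1,"offset":[0,0,-0.5],"rotation":[0,0,0]},
    {"claw":1,"offset":[0,0,-2],"rotation":[0,0,0]},
    {"claw":1,"offset":[0,0,-2.5],"rotation":[0,0,0]},
    {"claw":1,"offset":[0,0,-2],"rotation":[0,0,0]},
    {"claw":1,"offset":[0,0,-1],"rotation":[0,0,0]},
    {"claw":1,"offset":[0,0,0],"rotation":[0,0,0]},
  ],
)

```text
time: 4.87
eef_pos: [0.4666, -0.0015, 0.0859]
ee_rot: [0.002, 0.0, 1.0, 0.001]
force: [-0.1, -0.4, -0.5]
gripper_width: 0.24
gripper_force: 18.8
```

```bash
python3 go.py .4103 .2633 .085 .137 .4103 .2633 .0105 .137; python3 - <<'E'
from h import *
a=rect("scene",bot.capture("scene")[:,:,::-1],.08)[220:480,180:480]
cv2.imwrite("pics/g2.png",a)
E
```

```text
t 4.87 pos [ 0.4666 -0.0015  0.0859] alpha 1.571 w 22.6 gf 18.8 F [-0.1 -0.4 -0.5]
rot [0.005 0.002 1.434] shift cm [27.   -1.96  0.09]
rot [0. 0. 0.] shift cm [0.   0.   7.45]
```

View pics/g2.png

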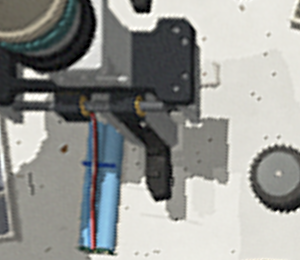

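The strip is in the gripper and no longer on the bench. Now to turn it and carry it to the drive tray.

Call:
send_rows(
  series=[
    {"claw":1,"offset":[0,0,0],"rotation":[0.002,0,0.12]},
    {"claw":1,"offset":[0,0,0],"rotation":[0.002,0,0.12]},
    {"claw":1,"offset":[0,0,0],"rotation":[0,0,0.12]},
    {"claw":1,"offset":[0,0,0],"rotation":[0,0,0.12]},
    {"claw":1,"offset":[0,0,0],"rotation":[0,0,0.12]},
    {"claw":1,"offset":[0,0,0],"rotation":[0,0,0.12]},
    {"claw":1,"offset":[0,0,0],"rotation":[0,0,0.12]},
    {"claw":1,"offset":[0,0,0],"rotation":[0,0,0.12]},
    {"claw":1,"offset":[0,0,0],"rotation":[0,0,0.12]},
    {"claw":1,"offset":[0,0,0],"rotation":[0,0,0.12]},
  ],
)

```text
time: 5.75
eef_pos: [0.4643, -0.0016, 0.0827]
ee_rot: [-0.0, 0.567, 0.824, -0.002]
force: [0.5, 0.4, -0.5]
gripper_width: 0.243
gripper_force: 18.8
```

Call:
send_rows(
  series=[
    {"claw":1,"offset":[0,0,0],"rotation":[0,0,0.117]},
    {"claw":1,"offset":[0,0,0],"rotation":[0,0,0.117]},
    {"claw":1,"offset":[3.4,-0.24,0],"rotation":[0,0,0]},
    {"claw":1,"offset":[3.4,-0.24,0],"rotation":[0,0,0]},
    {"claw":1,"offset":[3.4,-0.24,0],"rotation":[0,0,0]},
    {"claw":1,"offset":[3.4,-0.24,0],"rotation":[0,0,0]},
    {"claw":1,"offset":[3.4,-0.24,0],"rotation":[0,0,0]},
    {"claw":1,"offset":[3.4,-0.24,0],"rotation":[0,0,0]},
    {"claw":1,"offset":[3.4,-0.24,0],"rotation":[0,0,0]},
    {"claw":1,"offset":[3.2,-0.28,0],"rotation":[0,0,0]},
  ],
)

```text
time: 6.58
eef_pos: [0.4076, 0.2647, 0.0821]
ee_rot: [0.001, 0.657, 0.754, -0.002]
force: [1.3, 1.3, -1.1]
gripper_width: 0.239
gripper_force: 18.8
```

Call:
send_rows(
  series=[
    {"claw":1,"offset":[0,0,0],"rotation":[0,0,0]},
    {"claw":1,"offset":[0,0,0],"rotation":[0,0,0]},
  ],
)

```text
time: 6.75
eef_pos: [0.4075, 0.2648, 0.0821]
ee_rot: [0.001, 0.655, 0.755, -0.002]
force: [0.5, -1.5, -0.7]
gripper_width: 0.24
gripper_force: 18.8
```

```bash
python3 go.py .4103 .2633 .03 .137 .4103 .2633 .0105 .137
```

```text
t 6.75 pos [0.4075 0.2648 0.0821] alpha 0.142 w 22.6 gf 18.8 F [ 0.5 -1.5 -0.7]
rot [-0.002  0.003  0.005] shift cm [-0.18  0.26  5.21]
rot [0. 0. 0.] shift cm [0.   0.   1.95]
```

Call:
send_rows(
  series=[
    {"claw":1,"offset":[-0.18,0.26,2],"rotation":[-0.002,0.003,0.005]},
    {"claw":1,"offset":[0,0,2],"rotation":[0,0,0]},
    {"claw":1,"offset":[0,0,1.5],"rotation":[0,0,0]},
    {"claw":1,"offset":[0,0,1],"rotation":[0,0,0]},
    {"claw":1,"offset":[0,0,0.5],"rotation":[0,0,0]},
    {"claw":1,"offset":[0,0,0.1],"rotation":[0,0,0]},
    {"claw":1,"offset":[0,0,0],"rotation":[0,0,0]},
    {"claw":1,"offset":[0,0,0],"rotation":[0,0,0]},
  ],
)

```text
time: 7.42
eef_pos: [0.4124, 0.2618, 0.0128]
ee_rot: [0.0, 0.659, 0.752, 0.001]
force: [0.1, 0.4, -0.6]
gripper_width: 0.235
gripper_force: 18.8
```

Call:
send_rows(
  series=[
    {"claw":1,"offset":[0.15,-0.2,0.2],"rotation":[0,0,0]},
    {"claw":1,"offset":[0,0,0],"rotation":[0,0,0]},
    {"claw":1,"offset":[0,0,0],"rotation":[0,0,0]},
    {"claw":0.55,"offset":[0,0,0],"rotation":[0,0,0]},
    {"claw":0.55,"offset":[0,0,0],"rotation":[0,0,0]},
    {"claw":0.55,"offset":[0,0,0],"rotation":[0,0,0]},
    {"claw":0.55,"offset":[0,0,0],"rotation":[0,0,0]},
  ],
)

```text
time: 8.0
eef_pos: [0.4098, 0.2632, 0.0104]
ee_rot: [0.0, 0.659, 0.752, 0.001]
force: [-0.5, -0.9, 0.2]
gripper_width: 0.445
gripper_force: 0.0
```

Call:
send_rows(
  series=[
    {"claw":0.55,"offset":[0,0,-2],"rotation":[0,0,0]},
    {"claw":0.55,"offset":[0,0,-2],"rotation":[0,0,0]},
    {"claw":0.55,"offset":[0,0,-3],"rotation":[0,0,0]},
    {"claw":0.3,"offset":[0,0,-3],"rotation":[0,0,0]},
    {"claw":0.3,"offset":[0,0,0],"rotation":[0,0,0]},
  ],
)

```text
time: 8.42
eef_pos: [0.4124, 0.2643, 0.1145]
ee_rot: [0.001, 0.659, 0.752, 0.005]
force: [0.3, 0.3, 0.4]
gripper_width: 0.555
gripper_force: 0.0
```

```bash
python3 go.py .45 .092 .10 1.488 .45 .092 .005 1.488
```

```text
t 8.42 pos [0.4124 0.2643 0.1145] alpha 0.132 w 52.2 gf 0.0 F [0.3 0.3 0.4]
rot [ 0.01   0.002 -1.356] shift cm [ -5.18 -16.86   1.45]
rot [0. 0. 0.] shift cm [0.  0.  9.5]
```

Long trim placed. Next the battery.

Call:
send_rows(
  series=[
    {"claw":0.3,"offset":[0,0,0],"rotation":[0.005,0,-0.113]},
    {"claw":0.3,"offset":[0,0,0],"rotation":[0.005,0,-0.113]},
    {"claw":0.3,"offset":[0,0,0],"rotation":[0,0,-0.113]},
    {"claw":0.3,"offset":[0,0,0],"rotation":[0,0,-0.113]},
    {"claw":0.3,"offset":[0,0,0],"rotation":[0,0,-0.113]},
    {"claw":0.3,"offset":[0,0,0],"rotation":[0,0,-0.113]},
    {"claw":0.3,"offset":[0,0,0],"rotation":[0,0,-0.113]},
    {"claw":0.3,"offset":[0,0,0],"rotation":[0,0,-0.113]},
    {"claw":0.3,"offset":[0,0,0],"rotation":[0,0,-0.113]},
    {"claw":0.3,"offset":[0,0,0],"rotation":[0,0,-0.113]},
  ],
  newtons=35,
)

```text
time: 9.25
eef_pos: [0.4093, 0.263, 0.1099]
ee_rot: [-0.004, 0.151, 0.989, -0.001]
force: [-0.3, -0.1, 0.3]
gripper_width: 0.701
gripper_force: 0.0
```

Call:
send_rows(
  series=[
    {"claw":0.3,"offset":[0,0,0],"rotation":[0,0,-0.113]},
    {"claw":0.3,"offset":[0,0,0],"rotation":[0,0,-0.113]},
    {"claw":0.3,"offset":[-1.04,-3.37,0.3],"rotation":[0,0,0]},
    {"claw":0.3,"offset":[-1.04,-3.37,0.3],"rotation":[0,0,0]},
    {"claw":0.3,"offset":[-1.04,-3.37,0.3],"rotation":[0,0,0]},
    {"claw":0.3,"offset":[-1.04,-3.37,0.3],"rotation":[0,0,0]},
    {"claw":0.3,"offset":[-1.04,-3.37,0.3],"rotation":[0,0,0]},
    {"claw":0.3,"offset":[0,0,0],"rotation":[0,0,0]},
    {"claw":0.3,"offset":[0,0,0],"rotation":[0,0,0]},
  ],
)

```text
time: 10.0
eef_pos: [0.4474, 0.0883, 0.0947]
ee_rot: [-0.004, 0.044, 0.999, -0.001]
force: [0.2, -0.7, 0.5]
gripper_width: 0.699
gripper_force: 0.0
```

```bash
python3 go.py .45 .0918 .003 1.488; python3 - <<'E'
from h import *
import h; h.Y1=.4; h.W=700
a=rect("scene",bot.capture("scene")[:,:,::-1],.012)[230:490,0:400]
cv2.imwrite("pics/g3.png",cv2.resize(a,None,fx=2,fy=2))
E
```

```text
t 10.0 pos [0.4474 0.0883 0.0947] alpha 1.482 w 65.7 gf 0.0 F [ 0.2 -0.7  0.5]
rot [-0.002 -0.009 -0.006] shift cm [-0.23  0.37  9.17]
```

View pics/g3.png

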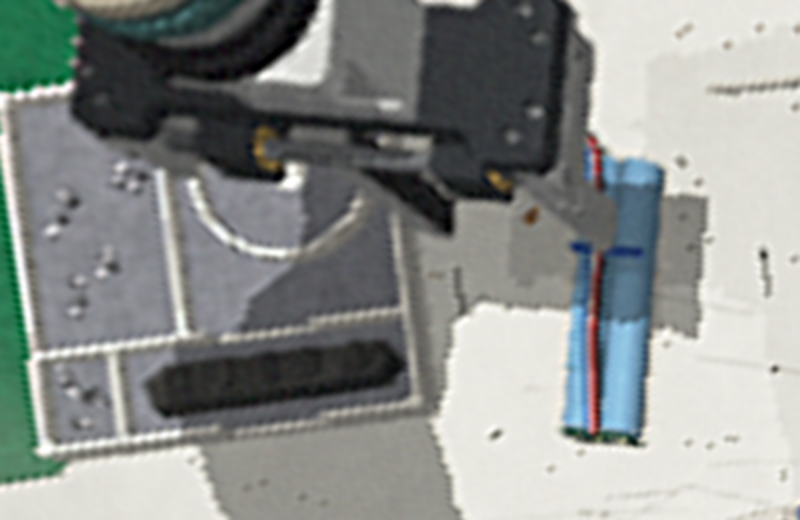

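The picture shows the long trim flat in its pocket, about 5 mm off lengthwise, which is within tolerance. Going down on the battery.

Call:
send_rows(
  series=[
    {"claw":0.3,"offset":[-0.23,0.37,0],"rotation":[-0.002,-0.009,-0.006]},
    {"claw":0.3,"offset":[0,0,2.4],"rotation":[0,0,0]},
    {"claw":0.3,"offset":[0,0,2.4],"rotation":[0,0,0]},
    {"claw":0.3,"offset":[0,0,2.2],"rotation":[0,0,0]},
    {"claw":0.3,"offset":[0,0,1.3],"rotation":[0,0,0]},
    {"claw":0.3,"offset":[0,0,0.6],"rotation":[0,0,0]},
    {"claw":0.3,"offset":[0,0,0.1],"rotation":[0,0,0]},
    {"claw":0.3,"offset":[0,0,0],"rotation":[0,0,0]},
  ],
  newtons=35,
)

```text
time: 10.72
eef_pos: [0.4499, 0.0968, 0.005]
ee_rot: [-0.001, 0.036, 0.999, 0.001]
force: [-0.5, -0.7, 0.1]
gripper_width: 0.698
gripper_force: 0.0
```

Call:
send_rows(
  series=[
    {"claw":1,"offset":[0,0,0],"rotation":[0,0,0]},
    {"claw":1,"offset":[0,0,0],"rotation":[0,0,0]},
    {"claw":1,"offset":[0,0,0],"rotation":[0,0,0]},
    {"claw":1,"offset":[0,0,0],"rotation":[0,0,0]},
    {"claw":1,"offset":[0,0,0],"rotation":[0,0,0]},
    {"claw":1,"offset":[0,0,0],"rotation":[0,0,0]},
    {"claw":1,"offset":[0,0,0],"rotation":[0,0,0]},
    {"claw":1,"offset":[0,0,0],"rotation":[0,0,0]},
  ],
)

```text
time: 11.38
eef_pos: [0.4506, 0.0946, 0.0059]
ee_rot: [0.0, 0.038, 0.999, 0.0]
force: [-0.6, 0.3, 3.8]
gripper_width: 0.382
gripper_force: 35.0
```

Call:
send_rows(
  series=[
    {"claw":1,"offset":[0,0,-0.3],"rotation":[0,0,0]},
    {"claw":1,"offset":[0,0,-1],"rotation":[0,0,0]},
    {"claw":1,"offset":[0,0,-1.5],"rotation":[0,0,0]},
    {"claw":1,"offset":[0,0,-2],"rotation":[0,0,0]},
    {"claw":1,"offset":[0,0,-2],"rotation":[0,0,0]},
    {"claw":1,"offset":[0,0,-1.2],"rotation":[0,0,0]},
    {"claw":1,"offset":[0,0,0],"rotation":[0,0,0]},
  ],
)

```text
time: 11.97
eef_pos: [0.4519, 0.0947, 0.0882]
ee_rot: [0.002, 0.039, 0.999, 0.001]
force: [0.8, -0.1, -1.4]
gripper_width: 0.385
gripper_force: 35.0
```

```bash
python3 go.py .4132 -.2686 .085 -.202 .4132 -.2686 .0125 -.202
```

```text
t 11.97 pos [0.4519 0.0947 0.0882] alpha 1.494 w 36.1 gf 35.0 F [ 0.8 -0.1 -1.4]
rot [0.004 0.002 1.696] shift cm [-36.36   3.5    0.32]
rot [0. 0. 0.] shift cm [0.   0.   7.25]
```

Call:
send_rows(
  series=[
    {"claw":1,"offset":[0,0,0],"rotation":[0.002,0,0.113]},
    {"claw":1,"offset":[0,0,0],"rotation":[0.002,0,0.113]},
    {"claw":1,"offset":[0,0,0],"rotation":[0,0,0.113]},
    {"claw":1,"offset":[0,0,0],"rotation":[0,0,0.113]},
    {"claw":1,"offset":[0,0,0],"rotation":[0,0,0.113]},
    {"claw":1,"offset":[0,0,0],"rotation":[0,0,0.113]},
    {"claw":1,"offset":[0,0,0],"rotation":[0,0,0.113]},
    {"claw":1,"offset":[0,0,0],"rotation":[0,0,0.113]},
    {"claw":1,"offset":[0,0,0],"rotation":[0,0,0.113]},
    {"claw":1,"offset":[0,0,0],"rotation":[0,0,0.113]},
  ],
)

```text
time: 12.8
eef_pos: [0.4498, 0.0942, 0.0852]
ee_rot: [0.0, 0.57, 0.822, -0.002]
force: [0.2, 1.3, -1.3]
gripper_width: 0.387
gripper_force: 35.0
```

Call:
send_rows(
  series=[
    {"claw":1,"offset":[0,0,0],"rotation":[0,0,0.113]},
    {"claw":1,"offset":[0,0,0],"rotation":[0,0,0.113]},
    {"claw":1,"offset":[0,0,0],"rotation":[0,0,0.113]},
    {"claw":1,"offset":[0,0,0],"rotation":[0,0,0.113]},
    {"claw":1,"offset":[0,0,0],"rotation":[0,0,0.113]},
    {"claw":1,"offset":[-2,0.2,0],"rotation":[0,0,0]},
    {"claw":1,"offset":[-3.2,0.3,0],"rotation":[0,0,0]},
    {"claw":1,"offset":[-3.2,0.3,0],"rotation":[0,0,0]},
    {"claw":1,"offset":[-3.2,0.3,0],"rotation":[0,0,0]},
    {"claw":1,"offset":[-3.2,0.3,0],"rotation":[0,0,0]},
  ],
)

```text
time: 13.63
eef_pos: [0.4337, -0.0546, 0.0858]
ee_rot: [0.001, 0.774, 0.633, -0.002]
force: [1.2, -0.9, -2.6]
gripper_width: 0.385
gripper_force: 35.0
```

Call:
send_rows(
  series=[
    {"claw":1,"offset":[-3.2,0.3,0],"rotation":[0,0,0]},
    {"claw":1,"offset":[-3.2,0.3,0],"rotation":[0,0,0]},
    {"claw":1,"offset":[-3.2,0.3,0],"rotation":[0,0,0]},
    {"claw":1,"offset":[-3.2,0.3,0],"rotation":[0,0,0]},
    {"claw":1,"offset":[-3.2,0.3,0],"rotation":[0,0,0]},
    {"claw":1,"offset":[-3.2,0.3,0],"rotation":[0,0,0]},
    {"claw":1,"offset":[-2.4,0.2,0],"rotation":[0,0,0]},
    {"claw":1,"offset":[0,0,0],"rotation":[0,0,0]},
    {"claw":1,"offset":[0,0,0],"rotation":[0,0,0]},
  ],
)

```text
time: 14.38
eef_pos: [0.41, -0.2702, 0.0866]
ee_rot: [0.001, 0.776, 0.631, -0.002]
force: [0.9, 0.2, -2.3]
gripper_width: 0.383
gripper_force: 35.0
```

```bash
python3 go.py .4132 -.2686 .03 -.202 .4132 -.2686 .0125 -.202; python3 - <<'E'
from h import *
import h; h.Y1=0.0; h.W=420
a=rect("scene",bot.capture("scene")[:,:,::-1],.075)[200:500,90:490]
b=rect("top",bot.capture("top")[:,:,::-1],.075)[200:500,90:490]
cv2.imwrite("pics/g4.png",np.hstack([a,b]))
E
```

```text
t 14.38 pos [ 0.41   -0.2702  0.0866] alpha -0.204 w 36.0 gf 35.0 F [ 0.9  0.2 -2.3]
rot [-0.001  0.004 -0.002] shift cm [0.22 0.28 5.66]
rot [0. 0. 0.] shift cm [0.   0.   1.75]
```

View pics/g4.png

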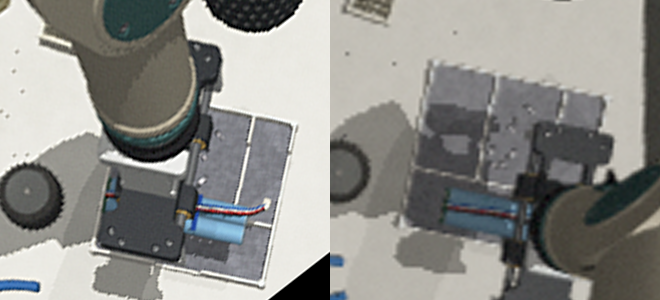

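The battery is held level and lined up over the front pocket. Lowering it gently.

Call:
send_rows(
  series=[
    {"claw":1,"offset":[0.22,0.2,1.5],"rotation":[-0.001,0.004,-0.002]},
    {"claw":1,"offset":[0,0,1.7],"rotation":[0,0,0]},
    {"claw":1,"offset":[0,0,1.5],"rotation":[0,0,0]},
    {"claw":1,"offset":[0,0,1.2],"rotation":[0,0,0]},
    {"claw":1,"offset":[0,0,0.8],"rotation":[0,0,0]},
    {"claw":1,"offset":[0,0,0.4],"rotation":[0,0,0]},
    {"claw":1,"offset":[0,0,0],"rotation":[0,0,0]},
    {"claw":1,"offset":[0,0,0],"rotation":[0,0,0]},
  ],
)

```text
time: 15.15
eef_pos: [0.4137, -0.2669, 0.0164]
ee_rot: [0.0, 0.774, 0.634, 0.0]
force: [-0.1, -0.4, -2.5]
gripper_width: 0.382
gripper_force: 35.0
```

Call:
send_rows(
  series=[
    {"claw":1,"offset":[-0.15,0,0.15],"rotation":[0,0,0]},
    {"claw":1,"offset":[0,0,0.15],"rotation":[0,0,0]},
    {"claw":1,"offset":[0,0,0.1],"rotation":[0,0,0]},
    {"claw":1,"offset":[0,0,0],"rotation":[0,0,0]},
    {"claw":1,"offset":[0,0,0],"rotation":[0,0,0]},
  ],
)

```text
time: 15.57
eef_pos: [0.4132, -0.2689, 0.0123]
ee_rot: [0.0, 0.774, 0.633, 0.0]
force: [-1.1, 0.5, -1.4]
gripper_width: 0.383
gripper_force: 35.0
```

Call:
send_rows(
  series=[
    {"claw":1,"offset":[0,0,0.05],"rotation":[0,0,0]},
    {"claw":0.5,"offset":[0,0,0],"rotation":[0,0,0]},
    {"claw":0.45,"offset":[0,0,0],"rotation":[0,0,0]},
    {"claw":0.45,"offset":[0,0,0],"rotation":[0,0,0]},
    {"claw":0.45,"offset":[0,0,0],"rotation":[0,0,0]},
    {"claw":0.45,"offset":[0,0,-1],"rotation":[0,0,0]},
    {"claw":0.45,"offset":[0,0,-2],"rotation":[0,0,0]},
    {"claw":0.45,"offset":[0,0,-3],"rotation":[0,0,0]},
    {"claw":0.1,"offset":[0,0,-3],"rotation":[0,0,0]},
    {"claw":0.1,"offset":[0,0,0],"rotation":[0,0,0]},
  ],
)

```text
time: 16.4
eef_pos: [0.4156, -0.2708, 0.1066]
ee_rot: [0.004, 0.774, 0.633, 0.002]
force: [1.4, 0.2, 0.2]
gripper_width: 0.655
gripper_force: 0.0
```

```bash
python3 go.py .458 -.104 .10 .7 .458 -.104 .011 .7
```

```text
t 16.4 pos [ 0.4156 -0.2708  0.1066] alpha -0.199 w 61.6 gf 0.0 F [1.4 0.2 0.2]
rot [ 0.007  0.007 -0.899] shift cm [10.03 13.99  0.66]
rot [0. 0. 0.] shift cm [0.  0.  8.9]
```

Battery released; now the wheel. I'll keep the same wrist angle, since a round part needs no turn.

Call:
send_rows(
  series=[
    {"claw":0,"offset":[3.45,0.17,0],"rotation":[0.005,0,0]},
    {"claw":0,"offset":[3.45,0.17,0],"rotation":[0,0.005,0]},
    {"claw":0,"offset":[3.45,0.17,0],"rotation":[0,0,0]},
    {"claw":0,"offset":[3.45,0.17,0],"rotation":[0,0,0]},
    {"claw":0,"offset":[3.45,0.17,0.5],"rotation":[0,0,0]},
    {"claw":0,"offset":[0,0,0],"rotation":[0,0,0]},
    {"claw":0,"offset":[0,0,0],"rotation":[0,0,0]},
  ],
  newtons=20,
)

```text
time: 16.98
eef_pos: [0.4558, -0.099, 0.097]
ee_rot: [-0.004, 0.772, 0.635, 0.001]
force: [0.0, -0.4, -0.6]
gripper_width: 1.0
gripper_force: 0.0
```

```bash
python3 go.py .458 -.1035 .0125 -.2
```

```text
t 16.98 pos [ 0.4558 -0.099   0.097 ] alpha -0.194 w 94.0 gf 0.0 F [ 0.  -0.4 -0.6]
rot [-0.005 -0.006  0.006] shift cm [-0.39  0.31  8.45]
```

Call:
send_rows(
  series=[
    {"claw":0,"offset":[-0.39,0.25,1],"rotation":[-0.003,-0.004,0]},
    {"claw":0,"offset":[0,0,2.2],"rotation":[0,0,0]},
    {"claw":0,"offset":[0,0,2.2],"rotation":[0,0,0]},
    {"claw":0,"offset":[0,0,1.8],"rotation":[0,0,0]},
    {"claw":0,"offset":[0,0,1],"rotation":[0,0,0]},
    {"claw":0,"offset":[0,0,0.4],"rotation":[0,0,0]},
    {"claw":0,"offset":[0,0,0],"rotation":[0,0,0]},
    {"claw":0,"offset":[0,0,0],"rotation":[0,0,0]},
  ],
)

```text
time: 17.65
eef_pos: [0.4573, -0.1064, 0.0116]
ee_rot: [-0.0, 0.774, 0.633, 0.0]
force: [0.2, -0.7, 0.5]
gripper_width: 0.997
gripper_force: 0.0
```

Call:
send_rows(
  series=[
    {"claw":1,"offset":[0,0,0],"rotation":[0,0,0]},
    {"claw":1,"offset":[0,0,0],"rotation":[0,0,0]},
    {"claw":1,"offset":[0,0,0],"rotation":[0,0,0]},
    {"claw":1,"offset":[0,0,0],"rotation":[0,0,0]},
    {"claw":1,"offset":[0,0,0],"rotation":[0,0,0]},
    {"claw":1,"offset":[0,0,0],"rotation":[0,0,0]},
    {"claw":1,"offset":[0,0,0],"rotation":[0,0,0]},
    {"claw":1,"offset":[0,0,0],"rotation":[0,0,0]},
  ],
)

```text
time: 18.32
eef_pos: [0.4573, -0.1054, 0.0113]
ee_rot: [-0.001, 0.774, 0.633, 0.0]
force: [-0.2, -0.3, 4.5]
gripper_width: 0.652
gripper_force: 20.1
```

Call:
send_rows(
  series=[
    {"claw":1,"offset":[0,0,-0.5],"rotation":[0,0,0]},
    {"claw":1,"offset":[0,0,-2],"rotation":[0,0,0]},
    {"claw":1,"offset":[0,0,-2.5],"rotation":[0,0,0]},
    {"claw":1,"offset":[0,0,-2],"rotation":[0,0,0]},
    {"claw":1,"offset":[0,0,-0.5],"rotation":[0,0,0]},
    {"claw":1,"offset":[0,0,0],"rotation":[0,0,0]},
  ],
)

```text
time: 18.82
eef_pos: [0.4582, -0.1057, 0.0872]
ee_rot: [0.0, 0.774, 0.634, 0.001]
force: [0.4, -0.2, -0.6]
gripper_width: 0.65
gripper_force: 20.0
```

```bash
python3 go.py .5146 .257 .085 -.2
```

```text
t 18.82 pos [ 0.4582 -0.1057  0.0872] alpha -0.199 w 61.1 gf 20.0 F [ 0.4 -0.2 -0.6]
rot [ 0.002 -0.001  0.001] shift cm [36.67 -1.67  0.22]
```

Call:
send_rows(
  series=[
    {"claw":1,"offset":[3.67,-0.16,0],"rotation":[0,0,0]},
    {"claw":1,"offset":[3.67,-0.16,0],"rotation":[0,0,0]},
    {"claw":1,"offset":[3.67,-0.16,0],"rotation":[0,0,0]},
    {"claw":1,"offset":[3.67,-0.16,0],"rotation":[0,0,0]},
    {"claw":1,"offset":[3.67,-0.16,0],"rotation":[0,0,0]},
    {"claw":1,"offset":[3.67,-0.16,0],"rotation":[0,0,0]},
    {"claw":1,"offset":[3.67,-0.16,0],"rotation":[0,0,0]},
    {"claw":1,"offset":[3.67,-0.16,0],"rotation":[0,0,0]},
    {"claw":1,"offset":[3.67,-0.16,0],"rotation":[0,0,0]},
    {"claw":1,"offset":[3.67,-0.16,0],"rotation":[0,0,0]},
  ],
)

```text
time: 19.65
eef_pos: [0.5129, 0.2589, 0.0846]
ee_rot: [-0.001, 0.774, 0.633, -0.001]
force: [0.7, -0.2, -1.6]
gripper_width: 0.649
gripper_force: 20.0
```

Call:
send_rows(
  series=[
    {"claw":1,"offset":[0,0,0],"rotation":[0,0,0]},
    {"claw":1,"offset":[0,0,0],"rotation":[0,0,0]},
  ],
)

```text
time: 19.82
eef_pos: [0.5126, 0.2599, 0.0843]
ee_rot: [-0.001, 0.772, 0.635, -0.001]
force: [0.2, -1.0, -0.7]
gripper_width: 0.649
gripper_force: 20.0
```

```bash
python3 go.py .5146 .257 .018 -.2
```

```text
t 19.82 pos [0.5126 0.2599 0.0843] alpha -0.194 w 61.0 gf 20.0 F [ 0.2 -1.  -0.7]
rot [-0.003  0.     0.006] shift cm [-0.25  0.25  6.63]
```

Call:
send_rows(
  series=[
    {"claw":1,"offset":[-0.25,0.22,1.5],"rotation":[0,0,0]},
    {"claw":1,"offset":[0,0,2],"rotation":[0,0,0]},
    {"claw":1,"offset":[0,0,1.6],"rotation":[0,0,0]},
    {"claw":1,"offset":[0,0,0.8],"rotation":[0,0,0]},
    {"claw":1,"offset":[0,0,0.4],"rotation":[0,0,0]},
    {"claw":1,"offset":[0,0,0],"rotation":[0,0,0]},
    {"claw":1,"offset":[0,0,0],"rotation":[0,0,0]},
    {"claw":1,"offset":[0,0,0],"rotation":[0,0,0]},
  ],
)

```text
time: 20.48
eef_pos: [0.5163, 0.2544, 0.0242]
ee_rot: [-0.001, 0.774, 0.633, 0.001]
force: [-0.2, -0.7, -1.0]
gripper_width: 0.648
gripper_force: 20.0
```

Call:
send_rows(
  series=[
    {"claw":1,"offset":[0.15,-0.1,0.2],"rotation":[0,0,0]},
    {"claw":1,"offset":[0,0,0.2],"rotation":[0,0,0]},
    {"claw":1,"offset":[0,0,0.15],"rotation":[0,0,0]},
    {"claw":1,"offset":[0,0,0],"rotation":[0,0,0]},
    {"claw":1,"offset":[0,0,0],"rotation":[0,0,0]},
  ],
)

```text
time: 20.9
eef_pos: [0.5149, 0.2562, 0.0179]
ee_rot: [-0.001, 0.774, 0.633, -0.0]
force: [-0.1, 0.4, -0.5]
gripper_width: 0.651
gripper_force: 20.0
```

Call:
send_rows(
  series=[
    {"claw":0.15,"offset":[0,0,0],"rotation":[0,0,0]},
    {"claw":0.15,"offset":[0,0,0],"rotation":[0,0,0]},
    {"claw":0.15,"offset":[0,0,0],"rotation":[0,0,0]},
    {"claw":0.15,"offset":[0,0,-1],"rotation":[0,0,0]},
    {"claw":0.15,"offset":[0,0,-2],"rotation":[0,0,0]},
    {"claw":0.15,"offset":[0,0,-3],"rotation":[0,0,0]},
    {"claw":0.15,"offset":[0,0,-3],"rotation":[0,0,0]},
    {"claw":0.3,"offset":[0,0,-1],"rotation":[0,0,0]},
  ],
)

```text
time: 21.57
eef_pos: [0.5175, 0.2566, 0.1224]
ee_rot: [0.0, 0.774, 0.633, 0.003]
force: [0.7, 0.2, 1.0]
gripper_width: 0.811
gripper_force: 0.0
```

```bash
python3 go.py .686 .048 .1 1.437; python3 - <<'E'
from h import *
from tray import *
for n in("top","scene"):
    im=bot.capture(n)[:,:,::-1]; cv2.imwrite(n+"_1.png",im); h.Y1=.34
    r=blob(n,im,.012,"dark",.69,.05,.07,3); print(n,"short",np.round(r[:5],4))
    r=blob(n,im,.016,"nonwhite",.665,-.145,.065,11); print(n,"filt",np.round(r[:5],4)); h.Y1=.4
a=rect("scene",cv2.imread("scene_1.png"),.02)[230:490,0:780];cv2.imwrite("pics/g5.png",a)
E
```

```text
t 21.57 pos [0.5175 0.2566 0.1224] alpha -0.2 w 76.2 gf 0.0 F [0.7 0.2 1. ]
rot [ 0.007 -0.    -1.637] shift cm [-19.49 -18.42   2.24]
top short [ 6.85500e-01  4.84000e-02 -1.37100e-01  8.67989e+01  2.32967e+01]
top filt [ 0.6618 -0.144  -0.2876 93.4083 55.132 ]
scene short [ 6.85300e-01  4.84000e-02 -1.29700e-01  8.98045e+01  2.54367e+01]
scene filt [ 0.6585 -0.15   -0.3218 93.9196 50.9127]
```

View pics/g5.png

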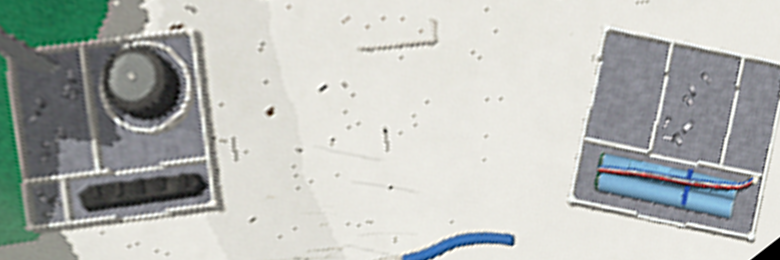

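The picture shows the wheel in the nest (147,85), the battery in the front pocket (666,187) and the long trim in place. Next is the short trim.

Call:
send_rows(
  series=[
    {"claw":0.4,"offset":[0,0,0],"rotation":[0.007,0,-0.117]},
    {"claw":0.4,"offset":[0,0,0],"rotation":[0,0,-0.117]},
    {"claw":0.4,"offset":[0,0,0],"rotation":[0,0,-0.117]},
    {"claw":0.4,"offset":[0,0,0],"rotation":[0,0,-0.117]},
    {"claw":0.4,"offset":[0,0,0],"rotation":[0,0,-0.117]},
    {"claw":0.4,"offset":[0,0,0],"rotation":[0,0,-0.117]},
    {"claw":0.4,"offset":[0,0,0],"rotation":[0,0,-0.117]},
    {"claw":0.4,"offset":[0,0,0],"rotation":[0,0,-0.117]},
    {"claw":0.4,"offset":[0,0,0],"rotation":[0,0,-0.117]},
    {"claw":0.4,"offset":[0,0,0],"rotation":[0,0,-0.117]},
  ],
)

```text
time: 22.5
eef_pos: [0.5138, 0.2557, 0.1163]
ee_rot: [-0.005, 0.293, 0.956, -0.001]
force: [0.5, -0.4, -0.2]
gripper_width: 0.601
gripper_force: 0.0
```

Call:
send_rows(
  series=[
    {"claw":0.4,"offset":[0,0,0],"rotation":[0,0,-0.117]},
    {"claw":0.4,"offset":[0,0,0],"rotation":[0,0,-0.117]},
    {"claw":0.4,"offset":[0,0,0],"rotation":[0,0,-0.117]},
    {"claw":0.4,"offset":[0,0,0],"rotation":[0,0,-0.117]},
  ],
)

```text
time: 22.83
eef_pos: [0.5138, 0.2558, 0.1164]
ee_rot: [-0.005, 0.063, 0.998, 0.0]
force: [0.6, 0.0, -1.5]
gripper_width: 0.6
gripper_force: 0.0
```

Call:
send_rows(
  series=[
    {"claw":0.4,"offset":[-2.43,-2.3,0.3],"rotation":[0,0,0]},
    {"claw":0.4,"offset":[-2.43,-2.3,0.3],"rotation":[0,0,0]},
    {"claw":0.4,"offset":[-2.43,-2.3,0.3],"rotation":[0,0,0]},
    {"claw":0.4,"offset":[-2.43,-2.3,0.3],"rotation":[0,0,0]},
    {"claw":0.4,"offset":[-2.43,-2.3,0.3],"rotation":[0,0,0]},
    {"claw":0.4,"offset":[-2.43,-2.3,0.3],"rotation":[0,0,0]},
    {"claw":0.4,"offset":[-2.43,-2.3,0.3],"rotation":[0,0,0]},
    {"claw":0.4,"offset":[-2.43,-2.3,0],"rotation":[0,0,0]},
    {"claw":0.4,"offset":[0,0,0],"rotation":[0,0,0]},
    {"claw":0.4,"offset":[0,0,0],"rotation":[0,0,0]},
  ],
)

```text
time: 23.67
eef_pos: [0.683, 0.0452, 0.093]
ee_rot: [-0.005, 0.068, 0.998, 0.0]
force: [-0.8, 0.9, 0.1]
gripper_width: 0.6
gripper_force: 0.0
```

```bash
python3 go.py .6855 .0484 .004 1.437
```

```text
t 23.67 pos [0.683  0.0452 0.093 ] alpha 1.435 w 56.4 gf 0.0 F [-0.8  0.9  0.1]
rot [-0.    -0.011 -0.002] shift cm [-0.2   0.35  8.9 ]
```

Call:
send_rows(
  series=[
    {"claw":0.4,"offset":[-0.1,0.2,1.5],"rotation":[0,-0.01,0]},
    {"claw":0.4,"offset":[0,0,2.4],"rotation":[0,0,0]},
    {"claw":0.4,"offset":[0,0,2.2],"rotation":[0,0,0]},
    {"claw":0.4,"offset":[0,0,1.5],"rotation":[0,0,0]},
    {"claw":0.4,"offset":[0,0,0.8],"rotation":[0,0,0]},
    {"claw":0.4,"offset":[0,0,0.2],"rotation":[0,0,0]},
    {"claw":0.4,"offset":[0,0,0],"rotation":[0,0,0]},
    {"claw":0.4,"offset":[0,0,0],"rotation":[0,0,0]},
  ],
)

```text
time: 24.33
eef_pos: [0.6854, 0.0505, 0.01]
ee_rot: [0.002, 0.066, 0.998, 0.001]
force: [0.3, -0.3, 0.2]
gripper_width: 0.597
gripper_force: 0.0
```

Call:
send_rows(
  series=[
    {"claw":0.4,"offset":[0,-0.1,0.3],"rotation":[0,0,0]},
    {"claw":0.4,"offset":[0,0,0.2],"rotation":[0,0,0]},
    {"claw":0.4,"offset":[0,0,0],"rotation":[0,0,0]},
    {"claw":1,"offset":[0,0,0],"rotation":[0,0,0]},
    {"claw":1,"offset":[0,0,0],"rotation":[0,0,0]},
    {"claw":1,"offset":[0,0,0],"rotation":[0,0,0]},
    {"claw":1,"offset":[0,0,0],"rotation":[0,0,0]},
    {"claw":1,"offset":[0,0,0],"rotation":[0,0,0]},
    {"claw":1,"offset":[0,0,0],"rotation":[0,0,0]},
    {"claw":1,"offset":[0,0,0],"rotation":[0,0,0]},
  ],
)

```text
time: 25.17
eef_pos: [0.6846, 0.0492, 0.0042]
ee_rot: [0.001, 0.066, 0.998, 0.0]
force: [-0.5, 1.2, -0.2]
gripper_width: 0.239
gripper_force: 18.9
```

Call:
send_rows(
  series=[
    {"claw":1,"offset":[0,0,-0.5],"rotation":[0,0,0]},
    {"claw":1,"offset":[0,0,-2],"rotation":[0,0,0]},
    {"claw":1,"offset":[0,0,-2.5],"rotation":[0,0,0]},
    {"claw":1,"offset":[0,0,-2.5],"rotation":[0,0,0]},
    {"claw":1,"offset":[0,0,-1],"rotation":[0,0,0]},
    {"claw":1,"offset":[0,0,0],"rotation":[0,0,0.067]},
  ],
)

```text
time: 25.67
eef_pos: [0.6867, 0.0491, 0.0927]
ee_rot: [0.004, 0.1, 0.995, 0.001]
force: [0.3, 0.0, -0.8]
gripper_width: 0.238
gripper_force: 18.8
```

```bash
python3 go.py .4856 -.3559 .085 1.369
```

```text
t 25.67 pos [0.6867 0.0491 0.0927] alpha 1.371 w 22.4 gf 18.8 F [ 0.3  0.  -0.8]
rot [0.003 0.007 0.002] shift cm [ 11.59 -43.71   0.77]
```

Call:
send_rows(
  series=[
    {"claw":1,"offset":[0.89,-3.37,0],"rotation":[0,0.005,0]},
    {"claw":1,"offset":[0.89,-3.37,0],"rotation":[0,0,0]},
    {"claw":1,"offset":[0.89,-3.37,0],"rotation":[0,0,0]},
    {"claw":1,"offset":[0.89,-3.37,0],"rotation":[0,0,0]},
    {"claw":1,"offset":[0.89,-3.37,0],"rotation":[0,0,0]},
    {"claw":1,"offset":[0.89,-3.37,0],"rotation":[0,0,0]},
    {"claw":1,"offset":[0.89,-3.37,0],"rotation":[0,0,0]},
    {"claw":1,"offset":[0.89,-3.37,0],"rotation":[0,0,0]},
    {"claw":1,"offset":[0.89,-3.37,0],"rotation":[0,0,0]},
    {"claw":1,"offset":[0.89,-3.37,0],"rotation":[0,0,0]},
  ],
)

```text
time: 26.5
eef_pos: [0.5295, -0.2651, 0.0888]
ee_rot: [-0.002, 0.099, 0.995, 0.001]
force: [0.1, 0.4, -0.5]
gripper_width: 0.241
gripper_force: 18.8
```

Call:
send_rows(
  series=[
    {"claw":1,"offset":[0.89,-3.37,0],"rotation":[0,0,0]},
    {"claw":1,"offset":[0.89,-3.37,0],"rotation":[0,0,0]},
    {"claw":1,"offset":[0.89,-3.27,0],"rotation":[0,0,0]},
    {"claw":1,"offset":[0,0,0],"rotation":[0,0,0]},
    {"claw":1,"offset":[0,0,0],"rotation":[0,0,0]},
  ],
)

```text
time: 26.92
eef_pos: [0.4826, -0.3593, 0.0887]
ee_rot: [-0.002, 0.102, 0.995, 0.0]
force: [0.5, 1.5, 0.3]
gripper_width: 0.239
gripper_force: 18.8
```

```bash
python3 go.py .4856 -.3559 .0105 1.369
```

```text
t 26.92 pos [ 0.4826 -0.3593  0.0887] alpha 1.367 w 22.5 gf 18.8 F [0.5 1.5 0.3]
rot [ 0.    -0.004 -0.002] shift cm [-0.23  0.39  7.82]
```

Call:
send_rows(
  series=[
    {"claw":1,"offset":[-0.15,0.25,1.5],"rotation":[0,-0.003,0]},
    {"claw":1,"offset":[0,0,2.2],"rotation":[0,0,0]},
    {"claw":1,"offset":[0,0,1.8],"rotation":[0,0,0]},
    {"claw":1,"offset":[0,0,1],"rotation":[0,0,0]},
    {"claw":1,"offset":[0,0,0.6],"rotation":[0,0,0]},
    {"claw":1,"offset":[0,0,0.1],"rotation":[0,0,0]},
    {"claw":1,"offset":[0,0,0],"rotation":[0,0,0]},
    {"claw":1,"offset":[0,0,0],"rotation":[0,0,0]},
  ],
)

```text
time: 27.58
eef_pos: [0.4874, -0.3545, 0.0178]
ee_rot: [0.001, 0.099, 0.995, 0.0]
force: [-0.6, 0.3, -0.0]
gripper_width: 0.239
gripper_force: 18.8
```

```bash
python3 go.py .4856 -.3559 .0105 1.369
```

```text
t 27.58 pos [ 0.4874 -0.3545  0.0178] alpha 1.372 w 22.5 gf 18.8 F [-0.6  0.3 -0. ]
rot [0.001 0.001 0.003] shift cm [ 0.15 -0.18  0.73]
```

Call:
send_rows(
  series=[
    {"claw":1,"offset":[0.1,-0.1,0.3],"rotation":[0,0,0]},
    {"claw":1,"offset":[0,0,0.25],"rotation":[0,0,0]},
    {"claw":1,"offset":[0,0,0.1],"rotation":[0,0,0]},
    {"claw":1,"offset":[0,0,0],"rotation":[0,0,0]},
    {"claw":1,"offset":[0,0,0],"rotation":[0,0,0]},
  ],
)

```text
time: 28.0
eef_pos: [0.4854, -0.3552, 0.0106]
ee_rot: [0.0, 0.099, 0.995, 0.001]
force: [0.3, -0.5, -0.6]
gripper_width: 0.239
gripper_force: 18.8
```

Call:
send_rows(
  series=[
    {"claw":0.55,"offset":[0,0,0],"rotation":[0,0,0]},
    {"claw":0.55,"offset":[0,0,0],"rotation":[0,0,0]},
    {"claw":0.55,"offset":[0,0,0],"rotation":[0,0,0]},
    {"claw":0.55,"offset":[0,0,0],"rotation":[0,0,0]},
    {"claw":0.55,"offset":[0,0,-1.5],"rotation":[0,0,0]},
    {"claw":0.55,"offset":[0,0,-2.5],"rotation":[0,0,0]},
    {"claw":0.55,"offset":[0,0,-3],"rotation":[0,0,0]},
    {"claw":0.2,"offset":[0,0,-2.5],"rotation":[0,0,0]},
    {"claw":0.2,"offset":[0,0,0],"rotation":[0,0,0.1]},
  ],
)

```text
time: 28.75
eef_pos: [0.4883, -0.3574, 0.1106]
ee_rot: [0.004, 0.149, 0.989, -0.001]
force: [1.2, 0.2, 0.3]
gripper_width: 0.555
gripper_force: 0.0
```

```bash
python3 go.py .660 -.147 .1 1.27
```

```text
t 28.75 pos [ 0.4883 -0.3574  0.1106] alpha 1.271 w 52.2 gf 0.0 F [1.2 0.2 0.3]
rot [-0.001  0.008  0.001] shift cm [-10.16  25.18   1.06]
```

Call:
send_rows(
  series=[
    {"claw":0.2,"offset":[-1.27,3.15,0.1],"rotation":[0,0.006,0]},
    {"claw":0.2,"offset":[-1.27,3.15,0.1],"rotation":[0,0,0]},
    {"claw":0.2,"offset":[-1.27,3.15,0.1],"rotation":[0,0,0]},
    {"claw":0.2,"offset":[-1.27,3.15,0.1],"rotation":[0,0,0]},
    {"claw":0.2,"offset":[-1.27,3.15,0.1],"rotation":[0,0,0]},
    {"claw":0.2,"offset":[-1.27,3.15,0.1],"rotation":[0,0,0]},
    {"claw":0.2,"offset":[-1.27,3.15,0.1],"rotation":[0,0,0]},
    {"claw":0.2,"offset":[-1.27,3.1,0.1],"rotation":[0,0,0]},
    {"claw":0.2,"offset":[0,0,0],"rotation":[0,0,0]},
    {"claw":0.2,"offset":[0,0,0],"rotation":[0,0,0]},
  ],
)

```text
time: 29.58
eef_pos: [0.6576, -0.1414, 0.0968]
ee_rot: [-0.003, 0.146, 0.989, 0.002]
force: [-0.4, -0.1, -0.3]
gripper_width: 0.801
gripper_force: 0.0
```

```bash
python3 go.py .660 -.147 .004 1.27; python3 - <<'E'
from h import *
import h; h.Y1=.0; h.W=400
cv2.imwrite("pics/g6.png",np.hstack([cv2.resize(rect(n,bot.capture(n)[:,:,::-1],.018)[60:490,30:420],None,fx=1,fy=1) for n in("scene","top")]))
E
```

```text
t 29.58 pos [ 0.6576 -0.1414  0.0968] alpha 1.277 w 75.3 gf 0.0 F [-0.4 -0.1 -0.3]
rot [ 0.002 -0.006  0.007] shift cm [-0.4  -0.46  9.28]
```

View pics/g6.png

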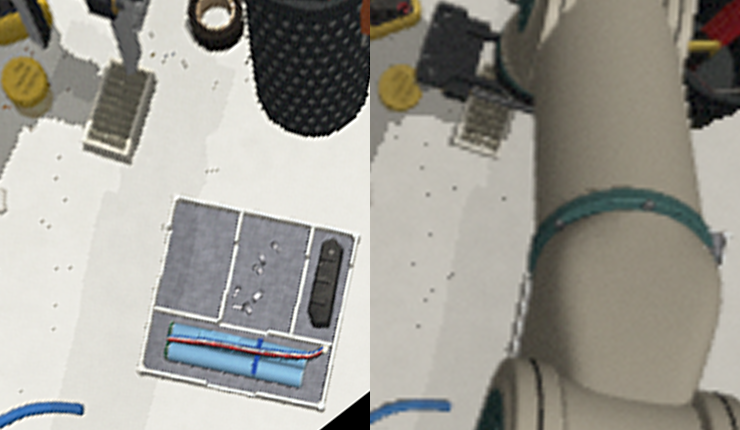

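The short trim sits in its back-right pocket (326,283). Now down on the filter.

Call:
send_rows(
  series=[
    {"claw":0.2,"offset":[-0.3,-0.4,1.5],"rotation":[0,-0.004,0.005]},
    {"claw":0.2,"offset":[0,0,2.4],"rotation":[0,0,0]},
    {"claw":0.2,"offset":[0,0,2.2],"rotation":[0,0,0]},
    {"claw":0.2,"offset":[0,0,1.6],"rotation":[0,0,0]},
    {"claw":0.2,"offset":[0,0,0.9],"rotation":[0,0,0]},
    {"claw":0.2,"offset":[0,0,0.4],"rotation":[0,0,0]},
    {"claw":0.2,"offset":[0,0,0],"rotation":[0,0,0]},
    {"claw":0.2,"offset":[0,0,0],"rotation":[0,0,0]},
  ],
  newtons=15,
)

```text
time: 30.35
eef_pos: [0.6583, -0.1502, 0.008]
ee_rot: [-0.0, 0.152, 0.988, 0.001]
force: [-0.2, 0.4, 0.6]
gripper_width: 0.801
gripper_force: 0.0
```

```bash
python3 go.py .660 -.147 .005 1.27
```

```text
t 30.35 pos [ 0.6583 -0.1502  0.008 ] alpha 1.266 w 75.3 gf 0.0 F [-0.2  0.4  0.6]
rot [ 0.001 -0.001 -0.004] shift cm [-0.07  0.36  0.3 ]
```

Call:
send_rows(
  series=[
    {"claw":0.2,"offset":[-0.1,0.25,0.2],"rotation":[0,0,0]},
    {"claw":0.2,"offset":[0,0,0],"rotation":[0,0,0]},
    {"claw":1,"offset":[0,0,0],"rotation":[0,0,0]},
    {"claw":1,"offset":[0,0,0],"rotation":[0,0,0]},
    {"claw":1,"offset":[0,0,0],"rotation":[0,0,0]},
    {"claw":1,"offset":[0,0,0],"rotation":[0,0,0]},
    {"claw":1,"offset":[0,0,0],"rotation":[0,0,0]},
    {"claw":1,"offset":[0,0,0],"rotation":[0,0,0]},
    {"claw":1,"offset":[0,0,0],"rotation":[0,0,0]},
  ],
)

```text
time: 31.1
eef_pos: [0.6597, -0.1472, 0.0053]
ee_rot: [-0.001, 0.151, 0.988, 0.001]
force: [-0.6, -0.5, 1.3]
gripper_width: 0.507
gripper_force: 15.0
```

Call:
send_rows(
  series=[
    {"claw":1,"offset":[0,0,-0.5],"rotation":[0,0,0]},
    {"claw":1,"offset":[0,0,-2],"rotation":[0,0,0]},
    {"claw":1,"offset":[0,0,-2.5],"rotation":[0,0,0]},
    {"claw":1,"offset":[0,0,-2.5],"rotation":[0,0,0]},
    {"claw":1,"offset":[0,0,-0.5],"rotation":[0,0,-0.1]},
    {"claw":1,"offset":[0,0,0],"rotation":[0,0,0]},
  ],
)

```text
time: 31.6
eef_pos: [0.6616, -0.1479, 0.088]
ee_rot: [0.001, 0.101, 0.995, 0.001]
force: [0.3, -0.7, -0.9]
gripper_width: 0.508
gripper_force: 15.0
```

```bash
python3 go.py .5118 -.228 .085 1.369
```

```text
t 31.6 pos [ 0.6616 -0.1479  0.088 ] alpha 1.369 w 47.8 gf 15.0 F [ 0.3 -0.7 -0.9]
rot [0.001 0.003 0.   ] shift cm [ 13.07 -10.85   0.3 ]
```

Call:
send_rows(
  series=[
    {"claw":1,"offset":[2.6,-2.17,0],"rotation":[0,0,0]},
    {"claw":1,"offset":[2.6,-2.17,0],"rotation":[0,0,0]},
    {"claw":1,"offset":[2.6,-2.17,0],"rotation":[0,0,0]},
    {"claw":1,"offset":[2.6,-2.17,0],"rotation":[0,0,0]},
    {"claw":1,"offset":[2.6,-2.17,0],"rotation":[0,0,0]},
    {"claw":1,"offset":[0,0,1.5],"rotation":[0,0,0]},
    {"claw":1,"offset":[0,0,1.5],"rotation":[0,0,0]},
    {"claw":1,"offset":[0,0,1],"rotation":[0,0,0]},
    {"claw":1,"offset":[0,0,0],"rotation":[0,0,0]},
    {"claw":1,"offset":[0,0,0],"rotation":[0,0,0]},
  ],
)

```text
time: 32.43
eef_pos: [0.5101, -0.2266, 0.0445]
ee_rot: [-0.002, 0.102, 0.995, 0.001]
force: [-0.2, 2.0, -0.2]
gripper_width: 0.508
gripper_force: 15.0
```

```bash
python3 go.py .5118 -.228 .012 1.369
```

```text
t 32.43 pos [ 0.5101 -0.2266  0.0445] alpha 1.367 w 47.8 gf 15.0 F [-0.2  2.  -0.2]
rot [ 0.002 -0.004 -0.002] shift cm [-0.2  -0.1   3.25]
```

Call:
send_rows(
  series=[
    {"claw":1,"offset":[-0.1,-0.1,1.2],"rotation":[0,-0.003,0]},
    {"claw":1,"offset":[0,0,1],"rotation":[0,0,0]},
    {"claw":1,"offset":[0,0,0.5],"rotation":[0,0,0]},
    {"claw":1,"offset":[0,0,0],"rotation":[0,0,0]},
    {"claw":1,"offset":[0,0,0],"rotation":[0,0,0]},
  ],
)

```text
time: 32.85
eef_pos: [0.5112, -0.2281, 0.0182]
ee_rot: [0.0, 0.102, 0.995, 0.001]
force: [-0.1, 0.1, -1.0]
gripper_width: 0.511
gripper_force: 15.0
```

```bash
python3 go.py .5118 -.228 .012 1.369
```

```text
t 32.85 pos [ 0.5112 -0.2281  0.0182] alpha 1.367 w 48.0 gf 15.0 F [-0.1  0.1 -1. ]
rot [ 0.001  0.    -0.002] shift cm [-0.06  0.02  0.62]
```

Call:
send_rows(
  series=[
    {"claw":1,"offset":[0,0,0.25],"rotation":[0,0,0]},
    {"claw":1,"offset":[0,0,0.25],"rotation":[0,0,0]},
    {"claw":1,"offset":[0,0,0.1],"rotation":[0,0,0]},
    {"claw":1,"offset":[0,0,0],"rotation":[0,0,0]},
    {"claw":0.33,"offset":[0,0,0],"rotation":[0,0,0]},
    {"claw":0.33,"offset":[0,0,0],"rotation":[0,0,0]},
    {"claw":0.33,"offset":[0,0,0],"rotation":[0,0,0]},
    {"claw":0.33,"offset":[0,0,0],"rotation":[0,0,0]},
  ],
)

```text
time: 33.52
eef_pos: [0.5114, -0.2284, 0.0125]
ee_rot: [0.001, 0.102, 0.995, 0.001]
force: [0.2, 0.1, -0.1]
gripper_width: 0.671
gripper_force: 0.0
```

Call:
send_rows(
  series=[
    {"claw":0.33,"offset":[0,0,-1.5],"rotation":[0,0,0]},
    {"claw":0.33,"offset":[0,0,-3],"rotation":[0,0,0]},
    {"claw":0.33,"offset":[0,0,-3.5],"rotation":[0,0,0]},
    {"claw":0.33,"offset":[0,0,-3.5],"rotation":[0,0,0]},
    {"claw":0.33,"offset":[-1,3.5,-2],"rotation":[0,0,0]},
    {"claw":0.33,"offset":[-1,3.5,-2],"rotation":[0,0,0]},
    {"claw":0.33,"offset":[-1,3.5,-2],"rotation":[0,0,0]},
    {"claw":0.33,"offset":[-1,3.5,0],"rotation":[0,0,0]},
    {"claw":0.33,"offset":[-1,3.5,0],"rotation":[0,0,0]},
    {"claw":0.33,"offset":[-1,3.5,0],"rotation":[0,0,0]},
  ],
)

```text
time: 34.35
eef_pos: [0.6131, -0.0334, 0.1885]
ee_rot: [0.001, 0.102, 0.995, 0.001]
force: [-0.3, -1.2, -0.5]
gripper_width: 0.67
gripper_force: 0.0
```

```bash
python3 - <<'E'
from h import *
import h; h.Y1=.4; h.W=800
for n in("top","scene"): im=bot.capture(n)[:,:,::-1]; cv2.imwrite(n+"_f.png",rect(n,im,.018)[200:490])
cv2.imwrite("pics/g7.png",np.vstack([cv2.imread(n+"_f.png") for n in("scene","top")]))
E
```

```text
(no output)
```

View pics/g7.png

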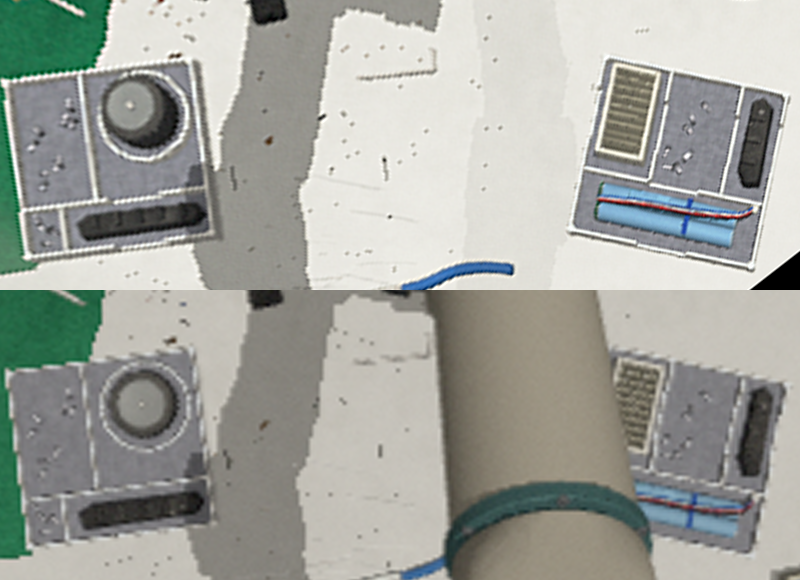

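All five parts are flat in their pockets: wheel (141,404), long trim (142,510), filter (629,112), battery (666,214) and short trim (755,143). The long trim is about 5 mm and the wheel about 3 mm off centre, both within 12 mm. The arm is clear, so I'm handing in.

Call:
send_rows(
  series=[
    {"claw":0.33,"offset":[0,0,0],"rotation":[0,0,0]},
    {"claw":0.33,"offset":[0,0,0],"rotation":[0,0,0]},
    {"claw":0.33,"offset":[0,0,0],"rotation":[0,0,0]},
    {"claw":0.33,"offset":[0,0,0],"rotation":[0,0,0]},
  ],
)

```text
time: 34.78
eef_pos: [0.6117, -0.0371, 0.1877]
ee_rot: [0.0, 0.103, 0.995, 0.0]
force: [-0.8, -0.7, -0.2]
gripper_width: 0.672
gripper_force: 0.0
```

```bash
python3 -c "
from workcell import bot
print(bot.hand_in())"
```

```text
the job is handed in; nothing more can be done
None
```

I placed all five parts flat in their pockets, left the bracket, flux tin and tape alone, and handed the job in at about 35 s of the 131 s allowed; no verdict was returned.

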